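# Cover the little serving pan and offer it grip-first

### The arm

A 6-joint arm with a two-finger parallel gripper is mounted at the origin on a cart in front of the work surface, level with it; the furniture and walls round the work are solid. World frame = base frame: x ahead of the robot, y to its left, z up, the work surface at z = 0. Lengths are in m, angles in rad, forces in N, time in s.
With the tool pointing down it reaches from about 0.25 to 0.775 m from the base axis. Payload 4 kg.
Tool frame: the origin (TCP) lies between the finger pads, 19 mm behind the fingertips; this is the grasp point; z points along the fingers, y is the line along which they close (so a half turn about z gives the same grasp; the last joint's range is limited). The gripper opens to 94 mm and grips with 3 to 60 N. Pads are 16 mm wide; open, the fingers measure 119 mm over their backs; the gripper's body (75 mm by 177 mm) begins 78 mm behind the grasp point.
Start: joints at [-1.319, 0.087, 1.371, -0, 1.684, -0.103], TCP at [0.191, -0.516, 0.224] pointing down, gripper open.
Joint ranges: [-3.1, 3.1], [-0.76, 2.03], [0.27, 2.55], [-1.08, 4.22], [0.17, 2.65], [-2.57, 2.57]. Speed limits (rad/s): [2.79, 2.79, 3.14, 3.14, 3.14, 3.14].

### API

Orientations are given as a 3x3 rotation matrix whose columns are the frame's x, y, z axes.
In Python, from station import bot gives the robot as it stands.
- The arm moves only by the shell command python3 -m jog 'ROWS' [FORCE]. ROWS is text: rows parted by semicolons, each of 7 numbers parted by spaces: the shift along the tool's x, y, z in cm, then the turn, a rotation vector about the tool's x, y, z in rad, then the opening, from 0 (shut) to 1 (fully open). A call has exactly 5 rows; each row is the pose to reach, as a shift and turn from the pose commanded when the call began, along the tool's axes at that moment; what a row does not reach only later rows make up. A row lasts 1/10 s, in which the tool goes at most 50 mm and 8.59 degrees, less where a joint would pass 70% of its speed; a pose out of reach is approached as far as the arm can. A call with a gripper value outside its range is refused whole. The fingers move at their own pace and stop on an object; FORCE is the grip in N (left out, the last holds). Time passes only in rows, so rows that repeat a pose let the fingers close, or fill a call up. It gives the time, the measured TCP pose, the force, the opening and the grip force at its end, in the units of the state.
- bot.state(): the state, without advancing time (a new reading comes with each control period).
- bot.capture(name): name is "scene" or "side" or "wrist"; returns a dict with "image" (384x512x3 uint8, red, green, blue), "z_map" (384x512 float32, m along the optical axis (not along the pixel's ray), 0 where there is no reading), "vfov" (degrees; the focal length in pixels is half the picture's height over the tangent of half this angle, whatever the lens; pixels are square), "cx", "cy" (the principal point, pixels), "dist_coeffs" ([k1, k2, p1, p2, k3] as OpenCV has them; the pictures are not rectified), "view" (4x4, takes a point from world to camera coordinates); the wrist camera has in their place "mount" (4x4, takes a point from camera to tool coordinates, whose origin is the TCP and whose axes are the flange's). Camera axes: x right, y down, z forward; pixel columns grow to the right and rows downward; lengths in m; the calibration is good to about 2 mm. A picture is of the moment at which its call begins: read the wrist's pose just before it.
- bot.close_job(): hands the job in; it is judged then, once.
The state is a dict: "t": time; "q": joint angles; "joint_velocities": joint speeds; "tau": joint torques, N m; "position": TCP position; "eef_rot": TCP orientation; "force": force on the tool from outside, world axes, zero at the start; "wrist_torque": the same for the moment, N m; "opening": opening from 0.0 (shut) to 1.0 (fully open); "finger_force": force on a finger pad.
Only numpy, scipy, OpenCV 4.12 (cv2) and the standard library are available. Lean on these libraries where they do the work, as an engineer would, in place of code of your own. Each camera call takes 0.05 s, during which the arm holds its last target. There are 200 camera calls.

### The job

Put the glass lid on the small pan with the warm tomato in it and let go of the lid. Then take the pan by the bare steel neck of its handle, leaving the black grip free for the guest, lift it a good hand's breadth (10 cm) straight up off its trivet, and only then turn it there on the spot, level, about a quarter turn, until the handle points straight away from you across the worktop. The tomato must stay in the middle of the pan all the while and the other things must be left alone; finish still holding the pan up there, level and still, with the lid on.

Things in the scene. Friction and masses are not known exactly. Their poses are not given: they have to be found in the camera images.
- trivet: Fixed round cork trivet, 150 mm across, 10 mm thick, on which the pan stands at the start. Origin: centre of its underside, on the worktop (z = 0). Its axes are always parallel to the world's: x straight away from the robot, y to the left, z up.
- pan: Small steel serving pan, loose, 0.2 kg. Origin: centre of its underside; z up; x along its handle, bowl to end. Bowl 121 mm across outside, 114 inside; rim at z = 50 mm; flat foot 96 mm across. The floor is dished like a saucer (radius of curvature 250 mm, lowest point in the middle at z = 6 mm): the tomato rolls off centre if the pan tilts or is jerked. The handle starts out to the robot's right.
- pan_neck (a point): Middle of the handle's steel neck, where to grip it across: 13 mm wide, 11 mm high, from 60 to 112 mm from the bowl's centre; this point is at 87 mm, 38 mm above the pan's underside. The covered pan (0.28 kg) has its centre of mass about 25 mm from the bowl's centre toward the handle, so the bowl pulls down: grip firmly (40 N or more).
- pan_handle_end (a point): Far end of the handle: 185 mm from the bowl's centre, 38 mm above the pan's underside. The black grip (20 mm wide, 15 mm high) runs from 112 mm to here and is left free: keep the TCP more than 80 mm from this point.
- lid: Round glass lid with steel edge, 125 mm across, loose, 60 g, lying knob up on the worktop. Origin: centre of its underside (foot of the flange); z up. A flange 6 mm high, 105 mm across, drops into the pan (4 mm play all round); the glass (z = 6 to 10 mm) then lies on the rim: the seated lid's origin is 44 mm above the pan's. Black round knob, 24 mm across, z = 10 to 36 mm.
- lid_knob (a point): Point on the axis of the lid's knob, 32 mm above the lid's origin and 4 mm below the knob's top; a TCP here has its fingertips (19 mm on) 3 mm above the glass.
- tomato: Small round red tomato with a green stalk, 36 mm across, 25 g, loose in the pan; it rolls. Origin: its centre. In the middle means its centre within 20 mm of the pan's centre, seen from above.
- salt_shaker: Salt shaker, 44 mm across, 90 mm high, loose; leave it alone. Origin: centre of its underside.
- spice_jar: Glass spice jar with a yellow-brown cap, 43 mm across, 102 mm high, loose; leave it alone. Origin: centre of its underside.
- tuna_tin: Low tin, 86 mm across, 40 mm high, loose; leave it alone. Origin: centre of its underside.
Mind the look-alikes: they are no part of the job. What is shaped like the lid but orange is not meant.

How it is judged:
On the way, in this order (a step that is already met when the one before it is completed fails the run):
1. the lid is seated on the pan, let go, with the pan still standing on the trivet (horizontal distance between lid and pan below 0.006 m and z of lid in the frame of pan between 0.041 and 0.046 m and angle between the z axis of lid and the z axis of pan, either way round below 0.06 rad and contact force between the fingers and lid below 0.1 N and height (world z) of pan below 0.016 m and contact force between pan and trivet above 0.5 N), for 0.3 s.
2. the covered pan is lifted level 6 cm clear of the trivet, its handle still out to the side (horizontal distance between lid and pan below 0.006 m and z of lid in the frame of pan between 0.041 and 0.046 m and angle between the z axis of lid and the z axis of pan, either way round below 0.06 rad and angle between pan's own z axis and vertical below 0.1 rad and height (world z) of pan above 0.07 m and angle between the x axis of pan and the x axis of trivet, either way round above 0.9 rad), for 0.1 s.
At the end, for the whole second after the job is handed in: Held still by the neck (TCP over 80 mm from handle end), pan 8 cm or more above the trivet, level within 5.7 deg, over it within 15 cm, handle within 10 deg of straight away (+x); lid seated (within 6 mm), untouched; tomato within 20 mm of the pan centre; others moved under 25 mm (horizontal distance between lid and pan below 0.006 m and z of lid in the frame of pan between 0.041 and 0.046 m and angle between the z axis of lid and the z axis of pan, either way round below 0.06 rad and angle between pan's own z axis and vertical below 0.1 rad and horizontal distance between tomato and pan below 0.02 m and height (world z) of pan above 0.09 m and angle between the x axis of pan and the x axis of trivet, either way round below 0.17 rad and world x of pan_handle_end above 0.515 m and horizontal distance between pan and trivet below 0.15 m and contact force between the fingers and pan above 1 N and contact force between the fingers and lid below 0.1 N and distance between the grasp point and pan_handle_end above 0.08 m and linear speed of pan below 0.02 m/s and angular speed of pan below 0.15 rad/s and distance of each of salt_shaker, spice_jar, tuna_tin from where it was at the start of the episode below 0.025 m); the arm keeps its last pose, push and grip.
It fails at once if the tomato rolls away from the middle of the pan (more than 20 mm off centre) (not (horizontal distance between tomato and pan below 0.02 m)).
It fails at once if the pan is tipped by more than 11 degrees (angle between pan's own z axis and vertical above 0.2 rad).
It fails at once if the pan is turned about before it is clear of the trivet (angle between the x axis of pan and the x axis of trivet, either way round below 0.9 rad and height (world z) of pan below 0.03 m).
It fails at once if the salt shaker, the spice jar or the tuna tin is pushed away or tipped (distance of any of salt_shaker, spice_jar, tuna_tin from where it was at the start of the episode above 0.025 m or angle between any of salt_shaker, spice_jar, tuna_tin's own z axis and vertical above 0.4 rad).
It also fails if it takes over 64 s, if anything falls off the work surface, if the arm or the gripper's body presses on something with over 40 N, if the wrist force passes 120 N, or if a joint passes its speed limit or range.

## Working session

There is one attempt and no reset: what is moved stays moved. The work goes in short steps, Python scripts to look and compute and a shell command to move; the robot and the scene stay as the last step left them, time stands still between calls to the robot, and variables do not carry over. Pictures are saved under pics/ and viewed, at most 10 in all, crops included, and the job is handed in when it is done.

```bash
mkdir -p pics; ls
python3 - <<'E'
from station import bot
import cv2,numpy as np
s=bot.state();print({k:np.round(v,3).tolist() for k,v in s.items()})
ims=[]
for n in("scene","side"):
    c=bot.capture(n);np.savez(f"{n}0.npz",**c);cv2.imwrite(f"pics/{n}0.png",c["image"][:,:,::-1])
    print(n,c["vfov"],c["cx"],c["cy"],c["dist_coeffs"],np.round(c["view"],3).tolist())
E
```

```text
pics
{'t': 0.0, 'q': [-1.319, 0.088, 1.372, -0.0, 1.684, -0.103], 'joint_velocities': [-0.001, -0.001, -0.0, -0.0, -0.0, 0.001], 'tau': [-0.0, -34.017, -30.243, 0.072, 0.033, -0.0], 'position': [0.191, -0.515, 0.223], 'eef_rot': [[0.938, 0.347, -0.001], [0.347, -0.938, 0.002], [0.0, -0.002, -1.0]], 'force': [-0.694, -0.423, -0.381], 'wrist_torque': [0.039, 0.027, 0.021], 'finger_force': 0.0, 'opening': 1.002}
scene 51.60268168437335 259.37958942999757 195.93837164204828 [-0.0597874  0.         0.         0.         0.       ] [[-0.796, 0.606, -0.006, 0.407], [0.488, 0.635, -0.598, -0.262], [-0.359, -0.479, -0.801, 1.588], [0.0, 0.0, 0.0, 1.0]]
side 48.231615629276284 260.6882102302394 192.91198163595405 [0.04103487 0.         0.         0.         0.        ] [[0.676, 0.736, -0.013, -0.42], [0.615, -0.574, -0.54, -0.281], [-0.405, 0.357, -0.842, 1.577], [0.0, 0.0, 0.0, 1.0]]
```

View pics/scene0.png

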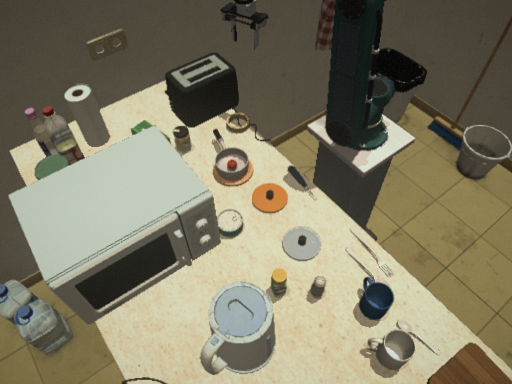

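View pics/side0.png

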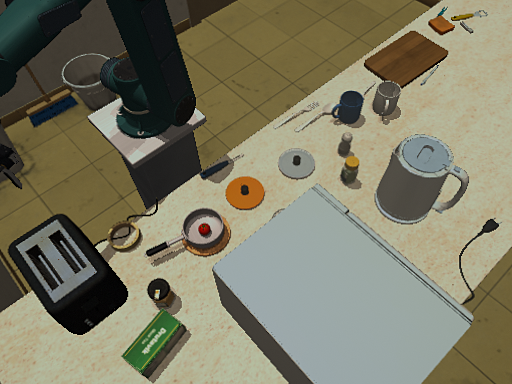

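Scene view: pan with tomato at (232,163), its handle running to (216,135); grey lid with knob at (302,241); orange decoy at (270,197); tin at (230,222). Side view: pan at (205,230), handle end at (150,250), grey lid knob at (297,159). I'll measure these by colour masks with rays in both views.

```bash
cat > h.py <<'E'
import numpy as np,cv2
def K(c):
    f=192/np.tan(np.radians(float(c["vfov"]))/2);return np.array([[f,0,c["cx"]],[0,f,c["cy"]],[0,0,1.]])
def rays(c,px,V=None):
    """pixels -> camera centre, world ray directions (z=1 in camera)"""
    V=c["view"] if V is None else V
    u=cv2.undistortPoints(np.float64(px).reshape(-1,1,2),K(c),np.float64(c["dist_coeffs"])).reshape(-1,2)
    d=np.c_[u,np.ones(len(u))]@V[:3,:3]
    return -V[:3,:3].T@V[:3,3],d
def plane(c,px,z,V=None):
    o,d=rays(c,px,V);return o+d*((z-o[2])/d[:,2])[:,None]
def tri(r1,r2):
    (o1,d1),(o2,d2)=r1,r2;d1=d1[0];d2=d2[0]
    s=np.linalg.lstsq(np.c_[d1,-d2],o2-o1,rcond=None)[0]
    a,b=o1+s[0]*d1,o2+s[1]*d2;return (a+b)/2,np.linalg.norm(a-b)
def cloud(c,V=None):
    h,w=c["z_map"].shape;px=np.stack(np.meshgrid(np.arange(w),np.arange(h)),-1).reshape(-1,2)
    o,d=rays(c,px,V);P=o+d*c["z_map"].reshape(-1,1);P[c["z_map"].ravel()==0]=np.nan;return P.reshape(h,w,3)
def blob(mask,near,rad):
    """centroid of the masked blob nearest to a pixel"""
    n,l,s,ce=cv2.connectedComponentsWithStats(mask.astype(np.uint8))
    k=min((k for k in range(1,n) if s[k,4]>6),key=lambda k:np.hypot(*(ce[k]-near)))
    return ce[k],s[k],l==k
def circ(P):
    A=np.c_[2*P[:,:2],np.ones(len(P))];x=np.linalg.lstsq(A,(P[:,:2]**2).sum(1),rcond=None)[0]
    return x[:2],np.sqrt(x[2]+x[0]**2+x[1]**2)
E
python3 - <<'E'
from h import *
np.set_printoptions(precision=4,suppress=True)
C={n:dict(np.load(n+"0.npz")) for n in("scene","side")}
guess={"knob":((302,241),(297,160)),"tomato":((232,165),(204,229)),"grip":((217,135),(157,248))}
R={}
for n,(g1,g2) in guess.items():
    px=[]
    for c,g in zip(C.values(),(g1,g2)):
        im=c["image"].astype(int);r,gg,b=im[...,0],im[...,1],im[...,2]
        m=(r>110)&(gg<70)&(b<70) if n=="tomato" else im.max(2)<70
        ce,s,_=blob(m,g,0);px.append(ce);print(n,ce,s)
    P,e=tri(rays(C["scene"],px[0]),rays(C["side"],px[1]));print("  ->",P,"gap",e)
# discs: outline of the lid and rim, from cloud height bands
for n,c in C.items():
    W=cloud(c);print(n,"table z",np.nanmedian(W[...,2][np.abs(W[...,2])<.02]))
    for nm,g,z0,z1 in (("lid",guess["knob"],.006,.016),("rim",guess["tomato"],.055,.064),("knobtop",guess["knob"],.03,.045)):
        q=W[int(g[n=="side"][1]),int(g[n=="side"][0])]
        m=(np.hypot(W[...,0]-q[0],W[...,1]-q[1])<.08)&(W[...,2]>z0)&(W[...,2]<z1)
        Q=W[m]
        if len(Q)<5: print(nm,len(Q));continue
        h=cv2.convexHull(np.float32(Q[:,:2])).reshape(-1,2)
        print(nm,len(Q),"hull circle",*circ(h),"z med",np.median(Q[:,2]))
    # heights around
    for nm,px in (("salt",(318,285)),("spice",(279,276)),("tuna",(230,220)),("jar",(181,135)),("toaster",(205,90)),("mw corner",(205,190)),("grey disc",(235,122)),("knife",(295,175))):
        if n=="scene": print(nm,W[px[1],px[0]])
E
```

```text
knob [301.5102 240.1837] [298 236   7   9  49]
knob [296.2203 160.1186] [293 156   8   9  59]
  -> [0.5299 0.2461 0.0222] gap 0.0019684097673922335
tomato [231.8    163.7429] [228 161   9   6  35]
tomato [203.2407 227.7407] [198 224  11   8  54]
  -> [ 0.5265 -0.1436  0.0369] gap 0.003463145459049012
grip [216.6857 133.9143] [214 130   7   9  35]
grip [156.2797 248.9371] [146 242  22  14 143]
  -> [ 0.4959 -0.2881  0.0547] gap 3.641338578105265e-05
scene table z 1.342981729324233e-05
lid 934 hull circle [0.5296 0.2467] 0.06397796752428367 z med 0.009653788198323632
rim 128 hull circle [ 0.5277 -0.1447] 0.060683024577576974 z med 0.0591023360382984
knobtop 45 hull circle [0.5298 0.246 ] 0.011261844354648234 z med 0.03576242825341791
salt [0.6156 0.4076 0.0811]
spice [0.6907 0.3259 0.0991]
tuna [0.6709 0.0504 0.0322]
jar [ 0.6196 -0.3333  0.0886]
toaster [ 0.4525 -0.4167  0.1602]
mw corner [0.7463 0.068  0.2706]
grey disc [ 0.3688 -0.3535 -0.0041]
knife [0.3688 0.0241 0.0153]
side table z 0.0007690906130883857
lid 791 hull circle [0.5338 0.2406] 0.07015379713057024 z med 0.010489643681595773
rim 215 hull circle [ 0.5246 -0.1489] 0.06295515310982251 z med 0.0591690835250287
knobtop 38 hull circle [0.5291 0.2448] 0.010598297997807222 z med 0.03763680325454799
```

```bash
python3 -m jog '0 0 -3 0 0 -0.14 1;0 0 -6 0 0 -0.28 1;0 0 -9 0 0 -0.42 1;0 0 -10 0 0 -0.56 1;0 0 -10 0 0 -0.7 1' 10
cat >> h.py <<'E'
def go(p,psi_deg):
    """print the jog shift (cm, tool axes) and turn to TCP p, tool down with x axis at psi"""
    from station import bot
    from scipy.spatial.transform import Rotation as R
    s=bot.state();E=np.array(s["eef_rot"]);a=np.radians(psi_deg)
    T=np.array([[np.cos(a),np.sin(a),0],[np.sin(a),-np.cos(a),0],[0,0,-1]])
    print("t",round(s["t"],2),"pos",np.round(s["position"],4),"psi",np.degrees(np.arctan2(E[1,0],E[0,0])).round(2),"shift cm",np.round(E.T@(np.array(p)-s["position"])*100,2),"turn",np.round(R.from_matrix(E.T@T).as_rotvec(),3))
E
python3 - <<'E'
from h import *
np.set_printoptions(precision=3,suppress=True)
for n in("scene","side"):
    W=cloud(dict(np.load(n+"0.npz")))
    for nm,x0,x1,y0,y1,z0,z1 in(("toaster",.2,.65,-.7,-.3,.1,.3),("mw",.6,1.2,-.3,.5,.24,.32),("jar",.57,.68,-.39,-.29,.05,.12)):
        m=(W[...,0]>x0)&(W[...,0]<x1)&(W[...,1]>y0)&(W[...,1]<y1)&(W[...,2]>z0)&(W[...,2]<z1)
        if m.sum()>20:print(n,nm,m.sum(),np.percentile(W[m],[1,99],axis=0).ravel(), "hull",cv2.boxPoints(cv2.minAreaRect(np.float32(W[m][:,:2]))).ravel())
go((.45,0.05,.33),78)
E
```

```text
t: 0.6
position: [0.1912, -0.5164, 0.3267]
eef_rot: [[0.488, 0.873, 0.001], [0.873, -0.488, -0.004], [-0.003, 0.003, -1.0]]
force: [-0.2, 0.0, 0.0]
opening: 0.999
finger_force: 0.0
scene toaster 2912 [ 0.21  -0.568  0.102  0.563 -0.412  0.271] hull [ 0.199 -0.411  0.201 -0.579  0.575 -0.576  0.573 -0.408]
scene mw 19385 [ 0.741 -0.246  0.24   1.187  0.426  0.273] hull [ 0.73  -0.253  1.189 -0.261  1.201  0.45   0.742  0.458]
scene jar 258 [ 0.586 -0.383  0.051  0.663 -0.324  0.094] hull [ 0.577 -0.379  0.665 -0.389  0.672 -0.329  0.584 -0.319]
side toaster 6913 [ 0.306 -0.577  0.104  0.568 -0.417  0.193] hull [ 0.296 -0.578  0.574 -0.584  0.578 -0.416  0.3   -0.41 ]
side mw 31918 [ 0.739 -0.251  0.241  1.185  0.41   0.273] hull [ 0.729 -0.25   1.189 -0.257  1.2    0.45   0.74   0.457]
side jar 541 [ 0.585 -0.388  0.053  0.679 -0.328  0.095] hull [ 0.58  -0.379  0.679 -0.392  0.686 -0.335  0.587 -0.322]
t 0.6 pos [ 0.191 -0.516  0.327] psi 60.76 shift cm [62.06 -5.08 -0.53] turn [ 0.003  0.003 -0.301]
```

```bash
python3 -m jog '4.5 0.5 0 0 0 -0.06 1;9 1 0 0 0 -0.12 1;13.5 1.5 0 0 0 -0.18 1;18 2 0 0 0 -0.24 1;22.5 2.4 0 0 0 -0.3 1'
python3 - <<'E'
from h import *
go((.45,-0.15,.33),78)
E
```

```text
t: 1.1
position: [0.3236, -0.3302, 0.3237]
eef_rot: [[0.212, 0.977, -0.0], [0.977, -0.212, 0.001], [0.001, -0.0, -1.0]]
force: [0.2, 0.4, 0.7]
opening: 0.998
finger_force: 0.0
t 1.1 pos [ 0.3236 -0.3302  0.3237] psi 77.74 shift cm [20.3   8.52 -0.62] turn [-0.    -0.001 -0.005]
```

```bash
python3 -m jog '4.5 -0.6 0 0 0 0 1;9 -1.2 0 0 0 0 1;13.5 -1.8 0 0 0 0 1;18 -2.4 0 0 0 0 1;21 -2.8 0 0 0 0 1'
python3 - <<'E'
from h import *
from station import bot
s=bot.state();c=bot.capture("wrist");np.savez("w1.npz",**c,pos=s["position"],rot=s["eef_rot"]);cv2.imwrite("pics/w1.png",c["image"][:,:,::-1]);print(np.round(c["mount"],3),c["vfov"])
go((.45,0.15,.33),78)
E
```

```text
t: 1.6
position: [0.3402, -0.1183, 0.3242]
eef_rot: [[0.213, 0.977, 0.0], [0.977, -0.213, 0.0], [0.0, 0.0, -1.0]]
force: [0.7, -0.6, -0.1]
opening: 1.001
finger_force: 0.0
[[ 0.    -0.973 -0.229  0.066]
 [ 1.     0.     0.     0.   ]
 [-0.    -0.229  0.973 -0.161]
 [ 0.     0.     0.     1.   ]] 67.13604226202855
t 1.65 pos [ 0.3403 -0.1154  0.3247] psi 77.96 shift cm [28.24  5.19 -0.44] turn [ 0.001 -0.003 -0.001]
```

View pics/w1.png

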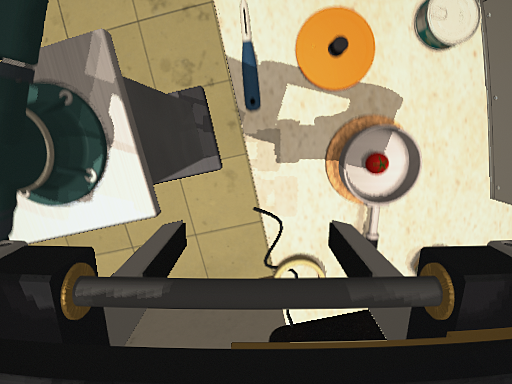

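Wrist view: pan bowl at about (380,165), tomato (377,163), neck (375,220); image up is tool +x (about world +y), right is world +x. Taking a second wrist place over the pan.

```bash
python3 -m jog '-1 4.4 0 0 0 0 1;-2 8.8 0 0 0 0 1;-3 13 0 0 0 0 1;-3.9 17.2 0 0 0 0 1;-3.9 17.2 0 0 0 0 1'
python3 - <<'E'
from h import *
from station import bot
s=bot.state();c=bot.capture("wrist");np.savez("w2.npz",**c,pos=s["position"],rot=s["eef_rot"]);cv2.imwrite("pics/w2.png",c["image"][:,:,::-1])
go((.52,0.17,.33),78)
E
```

```text
t: 2.15
position: [0.5032, -0.1977, 0.3187]
eef_rot: [[0.215, 0.977, -0.007], [0.977, -0.215, 0.003], [0.002, -0.008, -1.0]]
force: [0.5, 0.4, -0.8]
opening: 1.001
finger_force: 0.0
t 2.2 pos [ 0.5014 -0.1967  0.3204] psi 77.61 shift cm [36.21 -6.05 -0.86] turn [-0.007 -0.002 -0.007]
```

View pics/w2.png

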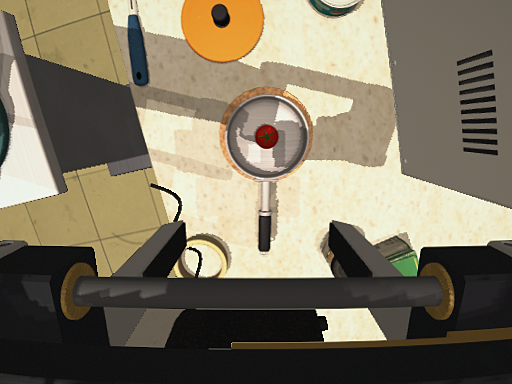

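Second wrist view: bowl centre about (267,137), tomato (266,136), neck (265,195), black grip (264,232), trivet around the bowl.

```bash
cat >> h.py <<'E'
def snap(name):
    from station import bot
    s=bot.state();c=bot.capture("wrist");T=np.eye(4);T[:3,:3]=s["eef_rot"];T[:3,3]=s["position"]
    c["view"]=np.linalg.inv(T@np.array(c["mount"]));np.savez(name+".npz",**c);cv2.imwrite(f"pics/{name}.png",c["image"][:,:,::-1]);return c
def band(W,g,r,z0,z1):
    m=(np.hypot(W[...,0]-g[0],W[...,1]-g[1])<r)&(W[...,2]>z0)&(W[...,2]<z1);return W[m]
def disc(W,g,r,z0,z1):
    Q=band(W,g,r,z0,z1);return circ(cv2.convexHull(np.float32(Q[:,:2])).reshape(-1,2)),np.median(Q[:,2]),len(Q)
E
python3 - <<'E'
from h import *
np.set_printoptions(precision=4,suppress=True)
c=snap("w3");W=cloud(c)
def old(n):
    c=dict(np.load(n+".npz"));T=np.eye(4);T[:3,:3]=c["rot"];T[:3,3]=c["pos"];c["view"]=np.linalg.inv(T@c["mount"]);return c
c1=old("w1")
for q in(c1,c):
    w=cloud(q);print("table",np.nanmedian(w[...,2][abs(w[...,2])<.02]),"rim",disc(w,(.527,-.146),.075,.055,.066))
    Q=band(w,(.527,-.146),.12,.03,.06);Q=Q[(Q[:,1]<-.212)];print("handle",len(Q),np.median(Q,0))
# tomato and grip by colour
px=[]
for q,g in((c1,(377,163)),(c,(266,136))):
    im=q["image"].astype(int);p,s,_=blob((im[...,0]>90)&(im[...,1]<60)&(im[...,2]<60),g,0);px.append(p)
print("tomato",px,tri(rays(c1,px[0]),rays(c,px[1])))
im=c["image"].astype(int);p,s,m=blob(im.max(2)<60,(264,232),0)
P=plane(c,np.argwhere(m)[:,::-1],.055);l=cv2.fitLine(np.float32(P[:,:2]),cv2.DIST_L2,0,.01,.01).ravel()
print("grip",p,s,P.mean(0),"dir deg",np.degrees(np.arctan2(l[1],l[0])))
# handle line from cloud
Q=band(W,(.5,-.27),.09,.035,.065);Q=Q[Q[:,1]<-.215];l=cv2.fitLine(np.float32(Q[:,:2]),cv2.DIST_L2,0,.01,.01).ravel()
print("cloud handle",len(Q),"dir",np.degrees(np.arctan2(l[1],l[0])),"pt",l[2:],"top z",np.percentile(Q[:,2],95))
go((.52,0.17,.33),78)
E
```

```text
table 0.0005295703640247063 rim ((array([ 0.5271, -0.1463]), np.float64(0.060710978426833324)), np.float64(0.05949063725390066), 784)
handle 316 [ 0.5035 -0.2397  0.0534]
table 0.00041396776578761507 rim ((array([ 0.5274, -0.1467]), np.float64(0.06033377688443268)), np.float64(0.05967111105009848), 791)
handle 328 [ 0.5063 -0.2404  0.0535]
tomato [array([376.7045, 162.543 ]), array([267.947 , 135.5047])] (array([ 0.5287, -0.1419,  0.0332]), np.float64(0.001297118765359938))
grip [265.617  233.5186] [260 216  12  35 376] [ 0.4934 -0.2877  0.055 ] dir deg 75.38405
cloud handle 739 dir 76.0311 pt [ 0.4982 -0.2695] top z 0.057011465748190396
t 2.25 pos [ 0.5003 -0.196   0.3222] psi 77.62 shift cm [36.18 -5.93 -0.71] turn [-0.004 -0.001 -0.007]
```

```bash
python3 -m jog '4.5 -0.8 0 0 0 0 1;9 -1.6 0 0 0 0 1;13.5 -2.4 0 0 0 0 1;18 -3.2 0 0 0 0 1;22.5 -4 0 0 0 0 1' && python3 -m jog '4.5 -0.7 0 0 0 0 1;9 -1.4 0 0 0 0 1;13.7 -2 0 0 0 0 1;13.7 -2 0 0 0 0 1;13.7 -2 0 0 0 0 1'
cat > lid.py <<'E'
from h import *
import sys
np.set_printoptions(precision=4,suppress=True)
c=snap(sys.argv[1]);W=cloud(c)
print("table",np.nanmedian(W[...,2][abs(W[...,2])<.02]),"lid",disc(W,(.53,.246),.075,.005,.016),"knob",disc(W,(.53,.246),.03,.03,.045))
E
python3 lid.py w4; python3 -c "
from h import *
go((.5297,.246,.13),78)"
```

```text
t: 2.75
position: [0.5076, 0.0343, 0.326]
eef_rot: [[0.215, 0.977, 0.003], [0.977, -0.215, -0.0], [0.0, 0.003, -1.0]]
force: [0.7, 0.1, -0.4]
opening: 0.999
finger_force: 0.0
t: 3.25
position: [0.5179, 0.1711, 0.3254]
eef_rot: [[0.212, 0.977, 0.001], [0.977, -0.212, -0.001], [-0.0, 0.002, -1.0]]
force: [-0.1, -0.7, 0.5]
opening: 1.004
finger_force: 0.0
table 0.00045343589870655565 lid ((array([0.5295, 0.2459]), np.float64(0.06178435197009412)), np.float64(0.009430824335077581), 4578) knob ((array([0.5301, 0.2459]), np.float64(0.011599778279536871)), np.float64(0.036009427222059076), 191)
t 3.3 pos [0.5183 0.1701 0.3254] psi 77.64 shift cm [ 7.66 -0.54 19.53] turn [ 0.002  0.    -0.006]
```

```bash
python3 -m jog '4 -0.3 4 0 0 -0.006 1;7.65 -0.5 8 0 0 -0.006 1;7.65 -0.5 12.5 0 0 -0.006 1;7.65 -0.5 17 0 0 -0.006 1;7.65 -0.5 20 0 0 -0.006 1' && python3 -m jog '0 0 0.5 0 0 0 1;0 0 0.5 0 0 0 1;0 0 0.5 0 0 0 1;0 0 0.5 0 0 0 1;0 0 0.5 0 0 0 1'; python3 -c "
from h import *
go((.5299,.2459,.033),78)"
```

```text
t: 3.8
position: [0.5289, 0.2439, 0.1204]
eef_rot: [[0.211, 0.978, -0.005], [0.978, -0.211, -0.002], [-0.003, -0.004, -1.0]]
force: [0.3, 0.0, 0.8]
opening: 0.997
finger_force: 0.0
t: 4.3
position: [0.532, 0.2467, 0.1217]
eef_rot: [[0.209, 0.978, 0.004], [0.978, -0.209, 0.001], [0.002, 0.004, -1.0]]
force: [-0.9, 0.5, 0.6]
opening: 1.0
finger_force: 0.0
t 4.3 pos [0.532  0.2467 0.1217] psi 77.95 shift cm [-0.14 -0.22  8.87] turn [ 0.004 -0.002 -0.001]
```

```bash
python3 -m jog '-0.1 -0.1 2.5 0 0 0 1;-0.1 -0.1 5 0 0 0 1;-0.1 -0.1 7 0 0 0 1;-0.1 -0.1 8 0 0 0 1;-0.1 -0.1 8.7 0 0 0 1' && python3 -m jog '0 0 0 0 0 0 1;0 0 0 0 0 0 0.1;0 0 0 0 0 0 0.1;0 0 0 0 0 0 0.1;0 0 0 0 0 0 0.1' 15 && python3 -m jog '0 0 0 0 0 0 0.1;0 0 0 0 0 0 0.1;0 0 0 0 0 0 0.1;0 0 0 0 0 0 0.1;0 0 0 0 0 0 0.1'
```

```text
t: 4.8
position: [0.5297, 0.2458, 0.0321]
eef_rot: [[0.208, 0.978, 0.0], [0.978, -0.208, -0.0], [-0.0, 0.0, -1.0]]
force: [0.7, -0.3, -0.2]
opening: 0.998
finger_force: 0.0
t: 5.3
position: [0.53, 0.2458, 0.0329]
eef_rot: [[0.208, 0.978, 0.001], [0.978, -0.208, 0.0], [0.001, 0.001, -1.0]]
force: [0.4, -0.0, -0.5]
opening: 0.698
finger_force: 0.0
t: 5.8
position: [0.5295, 0.2457, 0.0322]
eef_rot: [[0.209, 0.978, -0.0], [0.978, -0.209, -0.0], [-0.0, -0.0, -1.0]]
force: [-0.3, -0.2, 0.1]
opening: 0.272
finger_force: 0.0
```

```bash
python3 -m jog '0 0 0 0 0 0 0.1;0 0 0 0 0 0 0.1;0 0 0 0 0 0 0.1;0 0 0 0 0 0 0.1;0 0 0 0 0 0 0.1' && python3 -m jog '0 0 -1 0 0 0 0.1;0 0 -4 0 0 0 0.1;0 0 -8 0 0 0 0.1;0 0 -12 0 0 0 0.1;0 0 -15 0 0 0 0.1'; python3 -c "
from h import *
go((.5272,-.1465,.18),78)"
```

```text
t: 6.3
position: [0.5296, 0.2457, 0.0322]
eef_rot: [[0.209, 0.978, -0.0], [0.978, -0.209, -0.0], [-0.0, 0.0, -1.0]]
force: [-0.4, 0.9, -0.4]
opening: 0.251
finger_force: 15.0
t: 6.8
position: [0.5302, 0.246, 0.1862]
eef_rot: [[0.208, 0.978, 0.004], [0.978, -0.208, 0.001], [0.002, 0.004, -1.0]]
force: [0.8, 0.0, -0.8]
opening: 0.252
finger_force: 15.0
t 6.8 pos [0.5302 0.246  0.1862] psi 77.97 shift cm [-38.45   7.88   0.57] turn [ 0.004 -0.002 -0.001]
```

```bash
python3 -m jog '-2 0.4 0 0 0 0 0.1;-6 1.2 0 0 0 0 0.1;-10.5 2.1 0 0 0 0 0.1;-15 3.1 0 0 0 0 0.1;-19.5 4 0 0 0 0 0.1' && python3 -m jog '-4.5 0.9 0 0 0 0 0.1;-9 1.8 0 0 0 0 0.1;-13 2.7 0 0 0 0 0.1;-16.5 3.4 0 0 0 0 0.1;-18.9 3.9 0 0 0 0 0.1' && python3 -m jog '0 0 1.5 0 0 0 0.1;0 0 3 0 0 0 0.1;0 0 4 0 0 0 0.1;0 0 5 0 0 0 0.1;0 0 5 0 0 0 0.1'
python3 - <<'E'
from h import *
from station import bot
go((.5272,-.1465,.087),78)
for n in("scene","side"):
    c=bot.capture(n);np.savez(n+"1.npz",**c)
    cv2.imwrite(f"pics/{n}1.png",cv2.resize(c["image"][100:300,120:360,::-1],None,fx=3,fy=3) if n=="scene" else c["image"][:,:,::-1])
for i in range(3):
    go((.5272,-.1465,.087),78); bot.capture("wrist")
E
```

```text
t: 7.3
position: [0.5279, 0.0451, 0.1832]
eef_rot: [[0.208, 0.978, 0.001], [0.978, -0.208, -0.0], [0.0, 0.001, -1.0]]
force: [0.0, 0.1, -0.1]
opening: 0.251
finger_force: 15.0
t: 7.8
position: [0.5264, -0.1489, 0.1831]
eef_rot: [[0.211, 0.978, 0.001], [0.978, -0.211, -0.001], [-0.001, 0.001, -1.0]]
force: [0.2, 1.4, -0.1]
opening: 0.25
finger_force: 15.0
t: 8.3
position: [0.5256, -0.1447, 0.1298]
eef_rot: [[0.207, 0.978, -0.004], [0.978, -0.207, 0.002], [0.001, -0.004, -1.0]]
force: [-0.6, 0.7, -0.7]
opening: 0.251
finger_force: 15.0
t 8.3 pos [ 0.5256 -0.1447  0.1298] psi 78.06 shift cm [-0.14  0.21  4.28] turn [-0.004 -0.001  0.001]
t 8.4 pos [ 0.5268 -0.1455  0.1321] psi 78.04 shift cm [-0.09  0.06  4.51] turn [-0.    -0.     0.001]
t 8.45 pos [ 0.5271 -0.1458  0.1327] psi 78.02 shift cm [-0.07  0.02  4.57] turn [0.001 0.    0.   ]
t 8.5 pos [ 0.5273 -0.146   0.133 ] psi 78.01 shift cm [-0.05 -0.01  4.6 ] turn [0.001 0.    0.   ]
```

```bash
python3 -m jog '0 0 1 0 0 0 0.1;0 0 2 0 0 0 0.1;0 0 3 0 0 0 0.1;0 0 3.7 0 0 0 0.1;0 0 4.2 0 0 0 0.1' && python3 -m jog '0 0 0.2 0 0 0 0.1;0 0 0.4 0 0 0 0.1;0 0 0.4 0 0 0 0.1;0 0 0.4 0 0 0 0.1;0 0 0.4 0 0 0 0.1';python3 -c "
from h import *
go((.5272,-.1465,.0865),78)"
```

```text
t: 9.05
position: [0.5262, -0.1461, 0.0888]
eef_rot: [[0.209, 0.978, -0.002], [0.978, -0.209, 0.001], [0.0, -0.002, -1.0]]
force: [-0.3, 0.3, -0.7]
opening: 0.253
finger_force: 15.0
t: 9.55
position: [0.527, -0.1464, 0.0867]
eef_rot: [[0.208, 0.978, 0.001], [0.978, -0.208, -0.0], [-0.0, 0.001, -1.0]]
force: [0.4, -0.6, -1.4]
opening: 0.254
finger_force: 15.0
t 9.55 pos [ 0.527  -0.1464  0.0867] psi 77.97 shift cm [-0.01  0.02  0.02] turn [ 0.001  0.    -0.001]
```

```bash
python3 -m jog '0 0 0.05 0 0 0 0.1;0 0 0.05 0 0 0 0.1;0 0 0.05 0 0 0 0.1;0 0 0.05 0 0 0 0.28;0 0 0.05 0 0 0 0.35' && python3 -m jog '0 0 0 0 0 0 0.5;0 0 0 0 0 0 0.5;0 0 0 0 0 0 0.5;0 0 0 0 0 0 0.5;0 0 0 0 0 0 0.5' && python3 -m jog '0 0 -3 0 0 0 0.5;0 0 -7 0 0 0 0.5;0 0 -11 0 0 0 0.5;-4 0 -15 0 0 0 0.5;-8 0 -18 0 0 0 0.5' && python3 -m jog '0 0 0 0 0 0 0.5;0 0 0 0 0 0 0.5;0 0 0 0 0 0 0.5;0 0 0 0 0 0 0.5;0 0 0 0 0 0 0.5'
python3 - <<'E'
from h import *
np.set_printoptions(precision=4,suppress=True)
c=snap("w5");W=cloud(c)
print("lid",disc(W,(.527,-.146),.075,.058,.068),"knob",disc(W,(.527,-.146),.03,.085,.1))
Q=band(W,(.5,-.27),.09,.035,.065);Q=Q[Q[:,1]<-.215];l=cv2.fitLine(np.float32(Q[:,:2]),cv2.DIST_L2,0,.01,.01).ravel()
print("handle",len(Q),"dir",np.degrees(np.arctan2(l[1],l[0])),"pt",l[2:])
go((.5067,-.231,.15),76.4)
E
```

```text
t: 10.05
position: [0.5268, -0.1463, 0.0859]
eef_rot: [[0.208, 0.978, 0.0], [0.978, -0.208, -0.0], [-0.0, 0.0, -1.0]]
force: [-0.0, 0.6, 0.2]
opening: 0.329
finger_force: 0.0
t: 10.55
position: [0.5268, -0.1463, 0.0857]
eef_rot: [[0.208, 0.978, -0.0], [0.978, -0.208, -0.0], [-0.0, -0.0, -1.0]]
force: [-0.3, -0.8, -0.5]
opening: 0.501
finger_force: 0.0
t: 11.05
position: [0.5116, -0.2193, 0.2645]
eef_rot: [[0.205, 0.979, 0.003], [0.979, -0.205, -0.001], [-0.001, 0.003, -1.0]]
force: [0.5, 0.1, -0.6]
opening: 0.497
finger_force: 0.0
t: 11.55
position: [0.511, -0.2183, 0.2603]
eef_rot: [[0.207, 0.978, -0.002], [0.978, -0.207, 0.001], [0.001, -0.003, -1.0]]
force: [0.3, -0.7, 0.1]
opening: 0.5
finger_force: 0.0
lid ((array([ 0.5271, -0.1463]), np.float64(0.06202118626825809)), np.float64(0.06328887846582354), 8123) knob ((array([ 0.5272, -0.1457]), np.float64(0.01147975191901815)), np.float64(0.08989984638040885), 350)
handle 1009 dir 76.61577 pt [ 0.4985 -0.27  ]
t 11.6 pos [ 0.5111 -0.2185  0.2606] psi 78.05 shift cm [-1.32 -0.15 11.06] turn [-0.002 -0.001  0.029]
```

View pics/w5.png

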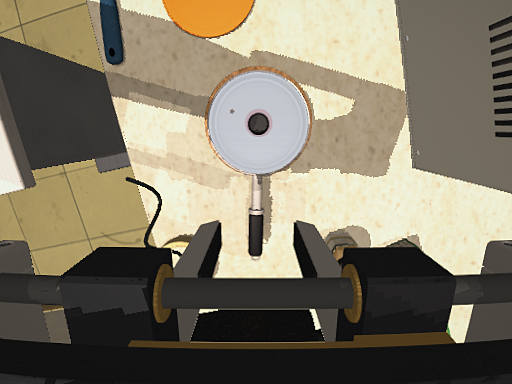

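The lid is seated: knob (258,124) is concentric on the rim, and its top stands at 90 mm as expected. The neck is at (257,190). Now to the neck.

```bash
python3 -m jog '-0.6 -0.1 4 0 0 0.025 0.5;-1.3 -0.1 8 0 0 0.025 0.5;-1.3 -0.1 11.5 0 0 0.025 0.5;-1.3 -0.1 14 0 0 0.025 0.5;-1.3 -0.1 15 0 0 0.025 0.5' && python3 -m jog '0 0 0 0 0 0 0.5;0 0 0 0 0 0 0.5;0 0 0 0 0 0 0.5;0 0 0 0 0 0 0.5;0 0 0 0 0 0 0.5'; python3 -c "
from h import *
go((.507,-.2311,.048),76.6)"
```

```text
t: 12.1
position: [0.5056, -0.2305, 0.1079]
eef_rot: [[0.232, 0.973, -0.006], [0.973, -0.232, 0.003], [0.002, -0.006, -1.0]]
force: [-0.3, -0.1, -0.7]
opening: 0.501
finger_force: 0.0
t: 12.6
position: [0.5081, -0.2324, 0.113]
eef_rot: [[0.233, 0.973, 0.002], [0.973, -0.233, -0.001], [-0.001, 0.002, -1.0]]
force: [-0.1, -0.4, 0.0]
opening: 0.5
finger_force: 0.0
t 12.6 pos [ 0.5081 -0.2324  0.113 ] psi 76.54 shift cm [ 0.1  -0.15  6.5 ] turn [ 0.002  0.001 -0.001]
```

```bash
python3 -m jog '0.1 -0.1 2 0 0 0 0.5;0.1 -0.1 4 0 0 0 0.5;0.1 -0.1 5.5 0 0 0 0.5;0.1 -0.1 6.4 0 0 0 0.5;0.1 -0.1 6.4 0 0 0 0.5' && python3 -m jog '0 0 0 0 0 0 0.4;0 0 0 0 0 0 0.4;0 0 0 0 0 0 0.3;0 0 0 0 0 0 0.3;0 0 0 0 0 0 0.3' 15; python3 -c "
from h import *
go((.507,-.2311,.048),76.6)"
```

```text
t: 13.1
position: [0.5059, -0.2304, 0.0463]
eef_rot: [[0.233, 0.973, -0.003], [0.973, -0.233, 0.001], [0.001, -0.003, -1.0]]
force: [-1.1, -0.1, 0.9]
opening: 0.504
finger_force: 0.0
t: 13.6
position: [0.507, -0.2309, 0.0482]
eef_rot: [[0.233, 0.973, 0.001], [0.973, -0.233, -0.0], [-0.0, 0.001, -1.0]]
force: [-0.0, 0.4, -0.9]
opening: 0.303
finger_force: 0.0
t 13.6 pos [ 0.507  -0.2309  0.0482] psi 76.54 shift cm [-0.02  0.01  0.02] turn [ 0.001  0.    -0.001]
```

```bash
python3 -m jog '0 0 0 0 0 0 0.25;0 0 0 0 0 0 0.2;0 0 0 0 0 0 0.18;0 0 0 0 0 0 0.16;0 0 0 0 0 0 0.14' 8 && python3 -m jog '0 0 0 0 0 0 0.12;0 0 0 0 0 0 0.1;0 0 0 0 0 0 0.08;0 0 0 0 0 0 0.05;0 0 0 0 0 0 0.05' && python3 -m jog '0 0 0 0 0 0 0.05;0 0 0 0 0 0 0;0 0 0 0 0 0 0;0 0 0 0 0 0 0;0 0 0 0 0 0 0' 55
```

```text
t: 14.1
position: [0.5068, -0.2308, 0.0478]
eef_rot: [[0.233, 0.973, -0.0], [0.973, -0.233, -0.0], [-0.0, 0.0, -1.0]]
force: [0.2, 0.4, -0.8]
opening: 0.139
finger_force: 0.0
t: 14.6
position: [0.5068, -0.2308, 0.0477]
eef_rot: [[0.233, 0.973, 0.0], [0.973, -0.233, -0.0], [-0.0, 0.0, -1.0]]
force: [0.2, -0.4, -0.3]
opening: 0.138
finger_force: 8.0
t: 15.1
position: [0.5068, -0.2308, 0.0478]
eef_rot: [[0.233, 0.973, 0.0], [0.973, -0.233, -0.0], [-0.0, 0.0, -1.0]]
force: [0.7, -0.0, -0.8]
opening: 0.132
finger_force: 55.0
```

```bash
python3 -m jog '0 0 -0.1 0 0 0 0;0 0 -0.3 0 0 0 0;0 0 -0.6 0 0 0 0;0 0 -1 0 0 0 0;0 0 -1.5 0 0 0 0' && python3 -m jog '0 0 -0.5 0 0 0 0;0 0 -1 0 0 0 0;0 0 -1.5 0 0 0 0;0 0 -2 0 0 0 0;0 0 -2.5 0 0 0 0'
cat > chk.py <<'E'
from h import *
from station import bot
import sys
np.set_printoptions(precision=4,suppress=True)
s=bot.state();p=np.array(s["position"]);E=np.array(s["eef_rot"])
g=p+E[:,0]*.087;print("t",s["t"],"tcp",p,"tool axis",E[:,2],"moment",np.array(s["wrist_torque"]),"bowl guess",g)
for n in("scene","side"):
    c=bot.capture(n);np.savez(n+"c.npz",**c);W=cloud(c);zt=p[2]-.038+.054
    Q=band(W,g,.075,zt-.015,zt+.012)
    if len(Q)<30: print(n,len(Q));continue
    r=Q[np.abs(np.linalg.norm(Q[:,:2]-g[:2],axis=1)-.045)<.02]
    for _ in range(4):
        a=np.linalg.lstsq(np.c_[r[:,:2]-g[:2],np.ones(len(r))],r[:,2],rcond=None)[0];e=np.c_[r[:,:2]-g[:2],np.ones(len(r))]@a-r[:,2];r=r[abs(e)<max(.0015,2*e.std())]
    print(n,len(r),"lid plane slope",a[:2],"z at centre",a[2],"expect",zt,"circle",circ(cv2.convexHull(np.float32(Q[:,:2])).reshape(-1,2)))
E
python3 chk.py
```

```text
t: 15.6
position: [0.5064, -0.2307, 0.0628]
eef_rot: [[0.233, 0.973, -0.001], [0.973, -0.233, 0.0], [-0.0, -0.001, -1.0]]
force: [-0.0, 0.3, -2.8]
opening: 0.131
finger_force: 55.0
t: 16.1
position: [0.5068, -0.2308, 0.0883]
eef_rot: [[0.233, 0.973, 0.0], [0.973, -0.233, -0.0], [-0.0, 0.0, -1.0]]
force: [-0.0, -0.2, -2.2]
opening: 0.13
finger_force: 55.0
t 16.1 tcp [ 0.5068 -0.2308  0.0883] tool axis [ 0.0001 -0.0002 -1.    ] moment [-0.2247 -0.0114  0.0081] bowl guess [ 0.527  -0.1462  0.0883]
scene 554 lid plane slope [0.0011 0.0016] z at centre 0.10233542679460232 expect 0.10429595468084678 circle (array([ 0.526 , -0.1488]), np.float64(0.06390097876816929))
side 897 lid plane slope [-0.0048 -0.0147] z at centre 0.1041398243099087 expect 0.10429595468084678 circle (array([ 0.5271, -0.1442]), np.float64(0.061457862563688126))
```

```bash
python3 -m jog '0 0 -0.3 0 0 0 0;0 0 -0.8 0 0 0 0;0 0 -1.4 0 0 0 0;0 0 -2 0 0 0 0;0 0 -2.6 0 0 0 0' && python3 -m jog '0 0 -0.6 0 0 0 0;0 0 -1.2 0 0 0 0;0 0 -1.8 0 0 0 0;0 0 -2.4 0 0 0 0;0 0 -3 0 0 0 0' && python3 -m jog '0 0 -0.6 0 0 0 0;0 0 -1.1 0 0 0 0;0 0 -1.5 0 0 0 0;0 0 -1.8 0 0 0 0;0 0 -2 0 0 0 0' && python3 -m jog '0 0 0 0 0 0 0;0 0 0 0 0 0 0;0 0 0 0 0 0 0;0 0 0 0 0 0 0;0 0 0 0 0 0 0' ; python3 chk.py
python3 - <<'E'
# arc rows about the bowl (87 mm ahead on tool x): bowl fixed in tool frame of the call's start; plus drift
import numpy as np
for d in np.arange(5,31,5):
    a=np.radians(d); print(d,"shift cm",np.round([8.7*(1-np.cos(a)),8.7*np.sin(a)],2),"turn z",round(-a,3))
E
```

```text
t: 16.7
position: [0.5069, -0.2309, 0.1145]
eef_rot: [[0.233, 0.973, 0.0], [0.973, -0.233, -0.0], [-0.0, 0.0, -1.0]]
force: [0.3, -1.0, -3.3]
opening: 0.132
finger_force: 55.0
t: 17.2
position: [0.5067, -0.2308, 0.1443]
eef_rot: [[0.233, 0.973, 0.0], [0.973, -0.233, -0.0], [-0.0, 0.0, -1.0]]
force: [-0.7, -0.3, -2.9]
opening: 0.13
finger_force: 55.0
t: 17.7
position: [0.5068, -0.2308, 0.1641]
eef_rot: [[0.233, 0.973, 0.0], [0.973, -0.233, -0.0], [-0.0, 0.0, -1.0]]
force: [0.3, -0.1, -3.1]
opening: 0.134
finger_force: 55.0
t: 18.2
position: [0.5067, -0.2308, 0.1636]
eef_rot: [[0.233, 0.973, -0.0], [0.973, -0.233, 0.0], [0.0, -0.0, -1.0]]
force: [-0.2, -0.6, -3.3]
opening: 0.129
finger_force: 55.0
t 18.2 tcp [ 0.5067 -0.2308  0.1636] tool axis [-0.0003  0.0001 -1.    ] moment [-0.226  -0.0078 -0.0067] bowl guess [ 0.5269 -0.1462  0.1636]
scene 585 lid plane slope [-0.0044 -0.0169] z at centre 0.17649838660999445 expect 0.17959338192105523 circle (array([ 0.526 , -0.1503]), np.float64(0.06519030727381528))
side 961 lid plane slope [-0.0008 -0.0132] z at centre 0.17830307578796747 expect 0.17959338192105523 circle (array([ 0.5259, -0.1439]), np.float64(0.06166276419210876))
5 shift cm [0.03 0.76] turn z -0.087
10 shift cm [0.13 1.51] turn z -0.175
15 shift cm [0.3  2.25] turn z -0.262
20 shift cm [0.52 2.98] turn z -0.349
25 shift cm [0.82 3.68] turn z -0.436
30 shift cm [1.17 4.35] turn z -0.524
```

```bash
python3 -m jog '-0.03 -0.1 0 0 0 0 0;-0.08 -0.3 0 0 0 0 0;-0.15 -0.6 0 0 0 0 0;-0.23 -0.9 0 0 0 0 0;-0.3 -1.2 0 0 0 0 0' && python3 -m jog '-0.07 -0.28 0 0 0 0 0;-0.12 -0.5 0 0 0 0 0;-0.16 -0.66 0 0 0 0 0;-0.18 -0.76 0 0 0 0 0;-0.19 -0.8 0 0 0 0 0' && python3 -m jog '0 0.15 0 0 0 -0.017 0;0.01 0.46 0 0 0 -0.052 0;0.03 0.76 0 0 0 -0.087 0;0.08 1.21 0 0 0 -0.14 0;0.16 1.66 0 0 0 -0.192 0' && python3 -m jog '0.01 0.46 0 0 0 -0.052 0;0.05 0.91 0 0 0 -0.105 0;0.11 1.36 0 0 0 -0.157 0;0.19 1.81 0 0 0 -0.209 0;0.3 2.25 0 0 0 -0.262 0'; python3 chk.py
```

```text
t: 18.8
position: [0.494, -0.231, 0.1638]
eef_rot: [[0.233, 0.972, -0.0], [0.972, -0.233, -0.0], [-0.0, 0.0, -1.0]]
force: [-0.5, -0.2, -3.3]
opening: 0.132
finger_force: 55.0
t: 19.3
position: [0.4861, -0.2309, 0.1638]
eef_rot: [[0.233, 0.973, 0.0], [0.973, -0.233, -0.0], [-0.0, 0.0, -1.0]]
force: [-0.0, -0.0, -3.2]
opening: 0.132
finger_force: 55.0
t: 19.8
position: [0.5031, -0.2333, 0.1638]
eef_rot: [[0.04, 0.999, 0.0], [0.999, -0.04, -0.0], [-0.0, 0.0, -1.0]]
force: [0.7, 0.2, -3.0]
opening: 0.13
finger_force: 55.0
t: 20.3
position: [0.5258, -0.2312, 0.1637]
eef_rot: [[-0.22, 0.975, 0.0], [0.975, 0.22, -0.0], [-0.0, 0.0, -1.0]]
force: [-0.1, 0.7, -3.3]
opening: 0.133
finger_force: 55.0
t 20.3 tcp [ 0.5258 -0.2312  0.1637] tool axis [ 0.0003 -0.0001 -1.    ] moment [-0.1752 -0.0627  0.0017] bowl guess [ 0.5066 -0.1464  0.1637]
scene 576 lid plane slope [ 0.0053 -0.0224] z at centre 0.17647975028339355 expect 0.1797049555075576 circle (array([ 0.5088, -0.1484]), np.float64(0.06492228805651151))
side 685 lid plane slope [ 0.0081 -0.0231] z at centre 0.1784171700788288 expect 0.1797049555075576 circle (array([ 0.5057, -0.1441]), np.float64(0.06177006913041343))
```

```bash
python3 -m jog '0.01 0.46 0 0 0 -0.052 0;0.05 0.91 0 0 0 -0.105 0;0.11 1.36 0 0 0 -0.157 0;0.19 1.81 0 0 0 -0.209 0;0.3 2.25 0 0 0 -0.262 0' 60 && python3 -m jog '0.01 0.46 0 0 0 -0.052 0;0.05 0.91 0 0 0 -0.105 0;0.11 1.36 0 0 0 -0.157 0;0.19 1.81 0 0 0 -0.209 0;0.3 2.25 0 0 0 -0.262 0'; python3 chk.py
```

```text
t: 20.9
position: [0.5468, -0.2234, 0.1637]
eef_rot: [[-0.464, 0.886, 0.0], [0.886, 0.464, -0.0], [-0.0, 0.0, -1.0]]
force: [0.5, -0.3, -3.0]
opening: 0.133
finger_force: 60.0
t: 21.4
position: [0.5654, -0.2103, 0.1637]
eef_rot: [[-0.677, 0.736, 0.0], [0.736, 0.677, 0.0], [-0.0, 0.0, -1.0]]
force: [0.1, 0.4, -3.4]
opening: 0.129
finger_force: 60.0
t 21.4 tcp [ 0.5654 -0.2103  0.1637] tool axis [ 0.0002  0.     -1.    ] moment [-0.1508 -0.2863 -0.0048] bowl guess [ 0.5065 -0.1463  0.1637]
scene 577 lid plane slope [ 0.0092 -0.0131] z at centre 0.17652776547967586 expect 0.17972216995010087 circle (array([ 0.5092, -0.1478]), np.float64(0.06430319006657857))
side 317 lid plane slope [ 0.0077 -0.0277] z at centre 0.17910092143872988 expect 0.17972216995010087 circle (array([ 0.5072, -0.1437]), np.float64(0.06059360734096161))
```

```bash
python3 -m jog '0.01 0.46 0 0 0 -0.052 0;0.05 0.91 0 0 0 -0.105 0;0.11 1.36 0 0 0 -0.157 0;0.19 1.81 0 0 0 -0.209 0;0.3 2.25 0 0 0 -0.262 0' && python3 -m jog '0.01 0.46 0 0 0 -0.052 0;0.05 0.91 0 0 0 -0.105 0;0.11 1.36 0 0 0 -0.157 0;0.19 1.81 0 0 0 -0.209 0;0.3 2.25 0 0 0 -0.262 0' && python3 -m jog '0.01 0.46 0 0 0 -0.052 0;0.05 0.88 0 0 0 -0.101 0;0.09 1.24 0 0 0 -0.143 0;0.14 1.54 0 0 0 -0.178 0;0.18 1.78 0 0 0 -0.206 0' && python3 -m jog '0 0.21 0 0 0 -0.024 0;0.01 0.39 0 0 0 -0.045 0;0.02 0.55 0 0 0 -0.063 0;0.03 0.67 0 0 0 -0.077 0;0.04 0.82 0 0 0 -0.094 0' && python3 -m jog '0 0 0 0 0 0 0;0 0 0 0 0 0 0;0 0 0 0 0 0 0;0 0 0 0 0 0 0;0 0 0 0 0 0 0'; cp chk.py chk2.py; echo '
c=dict(np.load("sidec.npz"));d=dict(np.load("scenec.npz"));cv2.imwrite("pics/fin.png",np.vstack([d["image"][40:330,100:400,::-1],c["image"][90:380,100:400,::-1]]))' >> chk2.py; python3 chk2.py
```

```text
t: 22.0
position: [0.5797, -0.193, 0.1637]
eef_rot: [[-0.844, 0.536, 0.0], [0.536, 0.844, -0.0], [-0.0, 0.0, -1.0]]
force: [-0.3, -0.1, -4.2]
opening: 0.133
finger_force: 60.0
t: 22.5
position: [0.5892, -0.1723, 0.1638]
eef_rot: [[-0.954, 0.299, 0.0], [0.299, 0.954, 0.0], [-0.0, 0.0, -1.0]]
force: [0.1, -0.4, -3.8]
opening: 0.134
finger_force: 60.0
t: 23.0
position: [0.5928, -0.1547, 0.1638]
eef_rot: [[-0.995, 0.098, 0.0], [0.098, 0.995, 0.0], [-0.0, 0.0, -1.0]]
force: [-0.7, -0.0, -3.6]
opening: 0.131
finger_force: 60.0
t: 23.5
position: [0.5932, -0.1465, 0.1638]
eef_rot: [[-1.0, 0.003, 0.0], [0.003, 1.0, -0.0], [-0.0, -0.0, -1.0]]
force: [1.2, 0.5, -2.5]
opening: 0.129
finger_force: 60.0
t: 24.0
position: [0.5933, -0.1466, 0.1638]
eef_rot: [[-1.0, 0.004, 0.0], [0.004, 1.0, -0.0], [-0.0, -0.0, -1.0]]
force: [0.5, -1.7, -3.2]
opening: 0.13
finger_force: 60.0
t 24.0 tcp [ 0.5933 -0.1466  0.1638] tool axis [ 0.0001 -0.0001 -1.    ] moment [ 0.0529 -0.3844 -0.0279] bowl guess [ 0.5063 -0.1463  0.1638]
scene 372 lid plane slope [ 0.023  -0.0052] z at centre 0.17670442979776096 expect 0.17979238089975735 circle (array([ 0.5071, -0.1453]), np.float64(0.062268990854639564))
side 261 lid plane slope [0.0236 0.0096] z at centre 0.17908702463269746 expect 0.17979238089975735 circle (array([ 0.5053, -0.1473]), np.float64(0.06121858919703145))
```

View pics/fin.png

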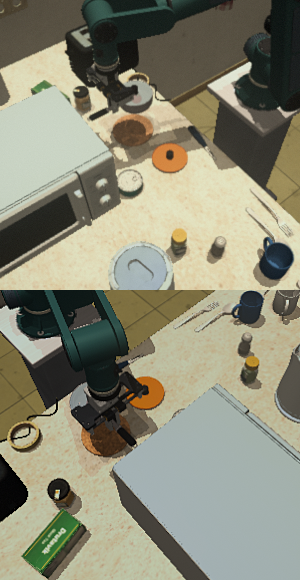

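The final views show the covered pan held above the trivet. Its black grip at (98,115) and (127,437) points away, and the lid is level to about 1.3°. The other things have not moved. Handing in.

```bash
python3 -m jog '0 0 0 0 0 0 0;0 0 0 0 0 0 0;0 0 0 0 0 0 0;0 0 0 0 0 0 0;0 0 0 0 0 0 0' | head -2; python3 -c "
from station import bot
print(bot.close_job())"
```

```text
t: 24.6
position: [0.5933, -0.1465, 0.1638]
the job is handed in; nothing more can be done
None
```

The lid is on the pan, and the pan is held by its neck about 11.5 cm above the trivet, level to about 1.3°, with the handle pointing straight away; I drew it 2 cm toward me before turning for microwave clearance, could not see the tomato under the lid, and handed the job in at 24.6 s with no verdict returned.

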